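Put the strewn art supplies back into their wooden holders

ROBOT

A 6-joint arm with a two-finger parallel gripper is mounted at the origin on a cart in front of the work surface, level with it; the furniture and walls round the work are solid. World frame = base frame: x ahead of the robot, y to its left, z up, the work surface at z = 0. Lengths are in mm, angles in rad, forces in N, time in s.
With the tool pointing down it reaches from about 250 to 725 mm from the base axis. Payload 9.7 kg.
Tool frame: the origin (TCP) lies midway between the tips of the shut fingers; the grasp point (between the pads) lies 19 mm behind it; z points along the fingers, y is the line along which they close (so a half turn about z gives the same grasp; the last joint's range is limited). The gripper opens to 85 mm and grips with 20 to 120 N. Pads are 22 mm wide; open, the fingers measure 114 mm over their backs; the gripper's body (76 mm by 85 mm) begins 54 mm behind the grasp point. The pads swing forward as they close: fully open they stand 13 mm farther back than shut.
Start: joints at [1.174, 0.087, 0.176, 1.66, 0, 1.571], TCP at [212.555, 507.265, 231.284] pointing down, gripper open.
Joint ranges: [-3.13, 3.13], [-0.85, 1.81], [-1.15, 1.24], [-2.2, 2.28], [-1.44, 1.52], [-3.14, 3.14]. Speed limits (rad/s): [2.22, 2.22, 2.57, 3.14, 3.14, 3.14].

INTERFACE

Orientations are given as [roll, pitch, yaw] about the fixed x, y, z axes, in that order (R = Rz(yaw) Ry(pitch) Rx(roll)).
In Python, from rig import bot gives the robot as it stands.
- The arm moves only by the tool play_rows, never from a script. Its argument "plan" is a list of rows, each a list of 5 numbers: the closure, from 0 (fully open) to 1 (shut), then the shift along the tool's x, y, z in units of 50 mm (1.0 is 50 mm), then the turn about the tool's z in units of 6 degrees (1.0 is 6 degrees). A call has 1 to 10 rows; each row shifts and turns the commanded pose from where the row before left it, along the tool's axes as they then stand; what a row does not reach is not made up. A row lasts 1/10 s, in which the tool goes at most 50 mm and 8.59 degrees, less where a joint would pass 70% of its speed; a pose out of reach is approached as far as the arm can. A call is refused whole if a number of a shift passes 1 or a number of a turn 1, either way. A call with a gripper value outside its range is refused whole. The fingers move at their own pace and stop on an object; "grip_force" is the grip in N (left out, the last holds). Time passes only in rows, so rows that do not move let the fingers close. It gives the time, the measured TCP pose, the force, the opening and the grip force at its end, in the units of the state.
- bot.observe(): the state, without advancing time (a new reading comes with each control period).
- bot.capture(name): name is "scene" or "top" or "wrist"; returns a dict with "frame" (420x560x3 uint8, red, green, blue), "depth" (420x560 float32, mm along the optical axis (not along the pixel's ray), 0 where there is no reading), "K" (3x3 intrinsics, pixels), "R" (3x3) and "t" (3): a world point X has camera coordinates R X + t. Camera axes: x right, y down, z forward; pixel columns grow to the right and rows downward; lengths in mm; the calibration is good to about 2 mm. A picture is of the moment at which its call begins.
- bot.sign_off(): hands the job in; it is judged then, once.
The state is a dict: "t": time; "qpos": joint angles; "joint_velocities": joint speeds; "tau": joint torques, N m; "ee_pos": TCP position; "ee_rot": TCP orientation; "ft_force": force on the tool from outside, world axes, zero at the start; "moment": the same for the moment, N m; "opening": finger opening in mm; "gripper_force": force on a finger pad.
Only numpy, scipy, OpenCV 4.12 (cv2) and the standard library are available. Lean on these libraries where they do the work, as an engineer would, in place of code of your own. Each camera call takes 0.05 s, during which the arm holds its last target. There are 200 camera calls.

TASK

Tidy the art supplies strewn in front of you into their three wooden holders: stand the glue bottle upright in the wide well of the bottle stand and the two small paint bottles upright in its two narrow wells, one in each; lay the marker in the narrow pen tray and the eraser box in the shorter, wider tray. Everything should sit right down on the floor of its holder. Leave the tumbler and the pencil case where they are.

Things in the scene. Friction and masses are not known exactly. Their poses are not given: they have to be found in the camera images.
- glue_bottle: white glue bottle with an orange pointed cap, round, 41 mm across and 134 mm tall, standing; the body can be gripped up to about 95 mm, and the cap above it needs room under the palm. Origin: centre of its underside, z up the bottle. About 0.13 kg.
- paint_bottle_a: small red paint bottle with a black cap, 31 mm across and 78 mm tall, standing; cylindrical body up to about 45 mm, then a ribbed cap 24 mm across that tapers to a nozzle. Origin: centre of its underside, z up the bottle. About 55 g. Either may go in either narrow well. (A few more paint bottles stand in a group far back, out of reach: not these.)
- paint_bottle_b: small blue paint bottle with a white cap, 31 mm across and 78 mm tall, standing; cylindrical body up to about 45 mm, then a ribbed cap 24 mm across that tapers to a nozzle. Origin: centre of its underside, z up the bottle. About 55 g. Either may go in either narrow well. (A few more paint bottles stand in a group far back, out of reach: not these.)
- marker: felt marker with a white barrel and a blue cap, 131 mm long (its y), 15 mm thick, lying in front of the robot; it does not roll. Origin: middle of its underside, z up. About 14 g.
- eraser_box: flat teal carton of erasers, 98 mm long (its y), 46 mm wide (its x), 20 mm high, lying flat. Origin: centre of its underside, z up. About 45 g.
- bottle_stand: pale wooden block 200 mm long (its y), 76 mm wide (its x) and 30 mm high with three round wells 24 mm deep (their floor 6 mm above its underside), mouths chamfered 3 mm, all at x = 0: a wide one, 56 mm across, at y = +64 mm; two narrow ones, 44 mm across, at y = -8 mm and y = -70 mm. Fixed. Origin: centre of its underside, z up.
- pen_tray: long narrow pale wooden tray lined with grey felt, outside 162 x 44 mm, inside 150 mm (its y) x 32 mm (its x), walls 18 mm high and 6 mm thick, floor 5 mm above its underside; for the marker. A finger notch in the middle of each long side is 50 mm wide at the floor, 64 mm at half height. Fixed. Origin: centre of its underside, y along it, z up.
- eraser_tray: shorter, wider pale wooden tray lined with grey felt, outside 128 x 74 mm, inside 116 mm (its y) x 62 mm (its x), walls 18 mm high and 6 mm thick, floor 5 mm above its underside; for the eraser box. A finger notch in the middle of each long side is 50 mm wide at the floor, 64 mm at half height. Fixed. Origin: centre of its underside, y along it, z up.
- tumbler: tall dark blue drinking tumbler, 68 mm across, 154 mm tall, standing behind the work; a bystander, to be left alone. Origin: centre of its underside.
- pencil_case: black zip pencil case, 211 mm long (its y), 70 mm wide, 71 mm high, lying at the left of the work; a bystander, to be left alone. Origin: centre of its underside.
Mind the look-alikes: they are no part of the job. Leave any turquoise look-alike of the eraser_tray alone.

How it is judged (in metres and radians):
At the end, for the whole second after the job is handed in: Glue bottle upright (0.12 rad) on the floor of the wide well, a paint bottle likewise in each narrow well (11 to 12 mm in x, y); marker flat on the floor of the pen tray, eraser box flat in the wider one, along it (0.25 rad), 14 mm across, 16 mm along from its middle; all at rest (x of glue_bottle in the frame of bottle_stand between -0.012 and 0.012 m and y of glue_bottle in the frame of bottle_stand between 0.052 and 0.076 m and z of glue_bottle in the frame of bottle_stand below 0.011 m and angle between glue_bottle's own z axis and vertical below 0.12 rad and x of marker in the frame of pen_tray between -0.014 and 0.014 m and y of marker in the frame of pen_tray between -0.016 and 0.016 m and z of marker in the frame of pen_tray below 0.01 m and angle between each of marker, eraser_box's own z axis and vertical below 0.08 rad and angle between the y axis of marker and the y axis of pen_tray, either way round below 0.25 rad and x of eraser_box in the frame of eraser_tray between -0.014 and 0.014 m and y of eraser_box in the frame of eraser_tray between -0.016 and 0.016 m and z of eraser_box in the frame of eraser_tray below 0.01 m and angle between the y axis of eraser_box and the y axis of eraser_tray, either way round below 0.25 rad and ((x of paint_bottle_a in the frame of bottle_stand between -0.011 and 0.011 m and y of paint_bottle_a in the frame of bottle_stand between -0.019 and 0.003 m and z of each of paint_bottle_a, paint_bottle_b in the frame of bottle_stand below 0.011 m and angle between each of paint_bottle_a, paint_bottle_b's own z axis and vertical below 0.12 rad and x of paint_bottle_b in the frame of bottle_stand between -0.011 and 0.011 m and y of paint_bottle_b in the frame of bottle_stand between -0.081 and -0.059 m) or (x of paint_bottle_b in the frame of bottle_stand between -0.011 and 0.011 m and y of paint_bottle_b in the frame of bottle_stand between -0.019 and 0.003 m and z of each of paint_bottle_b, paint_bottle_a in the frame of bottle_stand below 0.011 m and angle between each of paint_bottle_b, paint_bottle_a's own z axis and vertical below 0.12 rad and x of paint_bottle_a in the frame of bottle_stand between -0.011 and 0.011 m and y of paint_bottle_a in the frame of bottle_stand between -0.081 and -0.059 m)) and linear speed of each of glue_bottle, paint_bottle_a, marker, paint_bottle_b, eraser_box below 0.02 m/s and angular speed of each of glue_bottle, paint_bottle_a, marker, paint_bottle_b, eraser_box below 0.2 rad/s); the robot touches nothing.
It fails at once if the tumbler or the pencil case was moved by more than 30 mm (distance of any of tumbler, pencil_case from where it was at the start of the episode above 0.03 m).
It also fails if it takes over 141 s, if anything falls off the work surface, if the arm or the gripper's body presses on something with over 40 N, if the wrist force passes 120 N, or if a joint passes its speed limit or range.

## Working session

There is one attempt and no reset: what is moved stays moved. The work goes in short steps, Python scripts to look and compute and a tool call to move; the robot and the scene stay as the last step left them, time stands still between calls to the robot, and variables do not carry over. Pictures are saved under pics/ and viewed, at most 14 in all, crops included, and the job is handed in when it is done.

Besides the shell and the picture viewer there is one more tool, called after "Call:" as name(argument=value, ...), one argument or row to a line, values as JSON. play_rows: Moves the arm, as the interface text tells. Its arguments: {"type":"object","properties":{"plan":{"type":"array"},"grip_force":{"type":"number"}},"required":["plan"]}

```bash
mkdir -p pics; ls; python3 - <<'E'
from rig import bot
import cv2,numpy as np
for n in("scene","top"):
    c=bot.capture(n); cv2.imwrite(f"pics/{n}0.png",c["frame"][:,:,::-1]); np.savez(f"{n}0.npz",**{k:np.array(v) for k,v in c.items()})
    print(n,c["K"],c["R"],c["t"])
print(bot.observe())
E
```

```text
pics
scene [[429.960481     0.         282.23612348]
 [  0.         429.960481   212.61300989]
 [  0.           0.           1.        ]] [[ 0.64215562 -0.76636391  0.01795878]
 [-0.43779369 -0.38586798 -0.8120607 ]
 [ 0.62926373  0.5136071  -0.58329658]] [-349.46496448  298.81653096 1057.49529697]
top [[479.14299597   0.         275.84315567]
 [  0.         479.14299597 208.28814138]
 [  0.           0.           1.        ]] [[-1.15869879e-02 -9.99932638e-01  6.78392275e-04]
 [-9.87993808e-01  1.13441122e-02 -1.54076433e-01]
 [ 1.54058358e-01 -2.45552913e-03 -9.88058699e-01]] [  52.18782067  582.44676008 1308.00835497]
{'t': 0.1, 'qpos': array([1.17402624e+00, 8.74193623e-02, 1.75235365e-01, 1.65976389e+00,
       2.56181638e-05, 1.57079529e+00]), 'joint_velocities': array([-0.00031902, -0.00128168,  0.00148973, -0.00055065, -0.00138199,
       -0.00205789]), 'tau': array([ 1.86767727e-03, -5.21562481e+01,  4.65653622e+01,  1.60198845e-02,
        7.97743269e-05, -9.45058389e-06]), 'ee_pos': array([212.46590183, 507.10815318, 230.65737716]), 'ee_rot': array([-3.14044110e+00, -2.56193360e-05,  2.74482357e+00]), 'ft_force': array([-0.8027379 ,  0.25212827, -0.45775429]), 'moment': array([-0.00280013,  0.0157154 , -0.00399717]), 'gripper_force': 0.0, 'opening': 85.54005552873566}
```

View pics/top0.png

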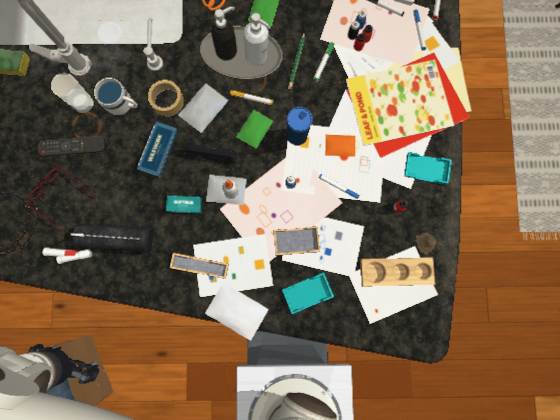

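View pics/scene0.png

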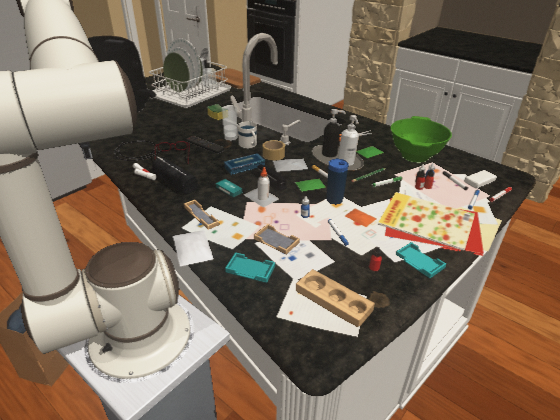

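Top view: glue (230,186), blue paint (291,182), marker (339,186), red paint (401,206), eraser box (183,204), pen tray (199,265), eraser tray (297,241), stand (398,271), tumbler (299,125), pencil case (108,238). The turquoise trays at (307,292) and (428,168) are decoys. I'll enlarge it for accurate pixels.

```bash
cat > h.py <<'E'
import numpy as np, cv2
from rig import bot
def load(n):
    z=np.load(n+".npz"); return {k:z[k] for k in z.files}
def ray(c,u,v):
    d=c["R"].T@np.linalg.inv(c["K"])@np.array([u,v,1.]); o=-c["R"].T@c["t"]; return o,d
def at_z(c,u,v,z):
    o,d=ray(c,u,v); return o+d*(z-o[2])/d[2]
def cloud(c):
    h,w=c["depth"].shape; v,u=np.mgrid[:h,:w]
    p=np.stack([u,v,np.ones_like(u)],-1)@np.linalg.inv(c["K"]).T*c["depth"][...,None]
    return (p-c["t"])@c["R"]
def proj(c,X):
    p=c["K"]@(c["R"]@np.array(X,float)+c["t"]); return p[:2]/p[2]
def grid(img,x0,y0,x1,y1,s,name,step=20):
    a=cv2.resize(img[y0:y1,x0:x1,::-1],None,fx=s,fy=s,interpolation=cv2.INTER_CUBIC)
    for x in range(-(-x0//step)*step,x1,step): cv2.putText(a,str(x),(int((x-x0)*s),9),0,.32,(0,255,255));cv2.line(a,(int((x-x0)*s),0),(int((x-x0)*s),a.shape[0]),(0,255,255),1) if 0 else cv2.line(a,(int((x-x0)*s),10),(int((x-x0)*s),16),(0,255,255),1)
    for y in range(-(-y0//step)*step,y1,step): cv2.putText(a,str(y),(0,int((y-y0)*s)),0,.32,(0,255,255));cv2.line(a,(22,int((y-y0)*s)),(28,int((y-y0)*s)),(0,255,255),1)
    cv2.imwrite(name,a)
E
python3 - <<'E'
from h import *
c=load("top0"); grid(c["frame"],160,165,445,295,2.8,"pics/c1.png")
P=cloud(c)
# above-table points, connected comps on height map
z=P[...,2]; m=((z>7)&(c["depth"]>0)).astype(np.uint8); m[:140]=0;m[320:]=0
n,l,s,ce=cv2.connectedComponentsWithStats(m)
for i in range(1,n):
    if s[i,4]>25 and 80<ce[i][0]<460:
        q=P[l==i]; (cx,cy),(w,h),a=cv2.minAreaRect(q[:,:2].astype(np.float32))
        print(ce[i].round(0),s[i,4],"zmax",np.percentile(q[:,2],95).round(0),"rect",round(cx),round(cy),round(w),round(h),round(a,1))
for u,v in((250,225),(330,225),(380,290)): print(P[v,u])
E
```

```text
[154. 156.] 870 zmax 33.0 rect 753 402 81 119 70.6
[296. 142.] 76 zmax 57.0 rect 783 -17 50 14 87.3
[339. 146.] 240 zmax 15.0 rect 770 -145 75 43 89.2
[386. 145.] 320 zmax 17.0 rect 766 -293 165 49 89.6
[210. 152.] 550 zmax 50.0 rect 753 239 149 32 81.2
[410. 166.] 144 zmax 21.0 rect 708 -354 44 82 73.8
[445. 171.] 137 zmax 22.0 rect 697 -445 37 81 77.1
[339. 186.] 221 zmax 17.0 rect 652 -138 130 17 60.5
[225. 189.] 633 zmax 113.0 rect 644 193 105 73 85.3
[290. 182.] 118 zmax 73.0 rect 659 5 33 27 76.2
[183. 204.] 558 zmax 24.0 rect 603 316 103 47 86.6
[400. 206.] 139 zmax 72.0 rect 588 -308 30 28 44.2
[112. 237.] 1914 zmax 69.0 rect 507 506 213 68 85.8
[314. 238.] 130 zmax 21.0 rect 498 -55 74 41 6.1
[280. 242.] 159 zmax 21.0 rect 491 27 74 51 4.1
[180. 262.] 158 zmax 21.0 rect 436 313 68 44 79.1
[398. 272.] 1514 zmax 34.0 rect 402 -293 79 202 0.9
[218. 269.] 149 zmax 21.0 rect 416 216 59 45 78.3
[324. 286.] 143 zmax 21.0 rect 362 -81 74 39 20.9
[266. 283.] 29 zmax 12.0 rect 373 77 37 14 89.3
[291. 301.] 132 zmax 22.0 rect 330 1 74 41 21.9
[234. 307.] 1121 zmax 21.0 rect 300 158 147 90 64.4
[541.11621952 120.65750225   5.66159284]
[ 538.61110817 -110.82404015    4.34667792]
[ 351.46119984 -247.98925405    0.70311618]
```

View pics/c1.png

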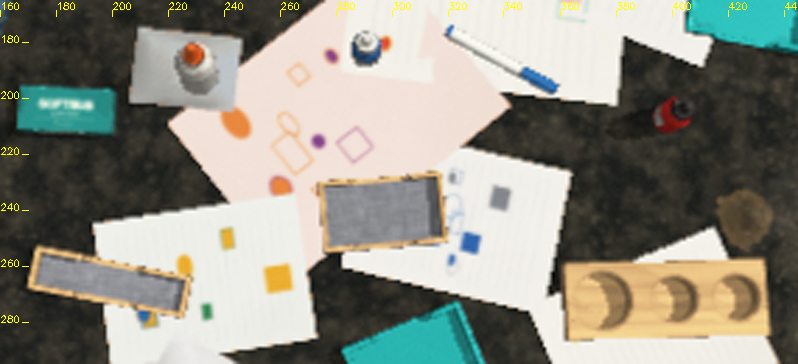

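The crop puts the eraser box at (183,204) with its long axis nearly along image columns. The eraser tray and stand are also nearly along y, and the pen tray is turned about 10°. I'll move to above the eraser box and look with the wrist camera.

```bash
cat >> h.py <<'E'
from scipy.spatial.transform import Rotation as Ro
def rows(target,yawdeg,n,g,start=None):
    """rows in the move's units to reach world target xyz / yaw in n equal rows; prints"""
    s=bot.observe(); p=np.array(s["ee_pos"] if start is None else start[:3]); y=s["ee_rot"][2] if start is None else np.radians(start[3])
    dy=(np.radians(yawdeg)-y+np.pi)%(2*np.pi)-np.pi
    d=(np.array(target)-p)/n; out=[]
    for i in range(n):
        R=Ro.from_euler("xyz",[np.pi,0,y+dy*i/n]).as_matrix()
        out.append([g]+[float(v) for v in (R.T@d/50).round(3)]+[round(float(-np.degrees(dy)/n/6),2)])
    print(str(out).replace(" ","")); return out
E
python3 -c "
from h import *
rows([560,300,230],91,12,0)"
```

```text
[[0,-0.668,-0.095,0.001,0.92],[0,-0.674,-0.03,0.001,0.92],[0,-0.673,0.035,0.001,0.92],[0,-0.667,0.1,0.001,0.92],[0,-0.654,0.163,0.001,0.92],[0,-0.635,0.226,0.001,0.92],[0,-0.611,0.286,0.001,0.92],[0,-0.58,0.343,0.001,0.92],[0,-0.545,0.397,0.001,0.92],[0,-0.504,0.448,0.001,0.92],[0,-0.458,0.494,0.001,0.92],[0,-0.409,0.536,0.001,0.92]]
```

Call:
play_rows(
  plan=[
    [0, -0.67, -0.1, 0, 0.92],
    [0, -0.67, -0.03, 0, 0.92],
    [0, -0.67, 0.04, 0, 0.92],
    [0, -0.67, 0.1, 0, 0.92],
    [0, -0.65, 0.16, 0, 0.92],
    [0, -0.64, 0.23, 0, 0.92],
    [0, -0.61, 0.29, 0, 0.92],
    [0, -0.58, 0.34, 0, 0.92],
    [0, -0.54, 0.4, 0, 0.92],
    [0, -0.5, 0.45, 0, 0.92],
  ],
)

```text
t: 1.1
ee_pos: [503.3, 334.3, 230.8]
ee_rot: [-3.141, 0.0, 1.777]
ft_force: [-0.0, 0.7, -0.3]
opening: 85.5
gripper_force: 0.0
```

Call:
play_rows(
  plan=[
    [0, -0.46, 0.49, 0, 0.92],
    [0, -0.41, 0.54, 0, 0.92],
    [0, 0, 0, 0, 0],
    [0, 0, 0, 0, 0],
  ],
)

```text
t: 1.5
ee_pos: [560.5, 300.1, 230.4]
ee_rot: [-3.14, 0.001, 1.588]
ft_force: [0.2, 0.7, 0.3]
opening: 85.6
gripper_force: 0.0
```

```bash
python3 - <<'E'
from h import *
s=bot.observe(); print(s["t"],s["ee_pos"],np.degrees(s["ee_rot"]))
c=bot.capture("wrist"); np.savez("w1.npz",**c); cv2.imwrite("pics/w1.png",c["frame"][:,:,::-1]); print(c["R"],-c["R"].T@c["t"])
P=cloud(c); z=P[...,2]
for lo,hi,a in ((14,40,1500),(60,140,300)):
    m=((z>lo)&(z<hi)&(c["depth"]>0)).astype(np.uint8); n,l,S,ce=cv2.connectedComponentsWithStats(m)
    for i in range(1,n):
        if S[i,4]>a:
            q=P[l==i]; r=cv2.minAreaRect(q[:,:2].astype(np.float32)); print(ce[i].round(),S[i,4],np.percentile(q[:,2],[50,97]).round(1),np.round(r[0],1),np.round(r[1],1),round(r[2],1))
E
```

```text
1.5 [560.45943088 300.07387692 230.40748449] [-1.79919306e+02  2.93738491e-02  9.09923207e+01]
[[ 0.99984461  0.01756379 -0.00150929]
 [ 0.01716207 -0.95025025  0.31101435]
 [ 0.00402839 -0.31099193 -0.95040402]] [559.62597916 378.27560536 374.08957633]
[484.  91.] 10801 [29.1 30.6] [770.8 389.3] [ 67.9 153.3] 70.0
[321. 163.] 3645 [21.1 22.5] [607.  310.7] [97.9 46.4] 86.7
[ 74. 278.] 3514 [17.1 19.8] [301.2 158. ] [111.6  73.5] 60.0
[219.  36.] 4105 [65.1 67.9] [505.6 429.3] [61.6 52. ] 87.4
[356. 307.] 1796 [ 94.1 131.1] [642.  177.3] [40.7 32.2] 24.6
[464. 414.] 387 [67.8 77.8] [797.4   1.9] [43.1 11.2] 31.9
```

View pics/w1.png

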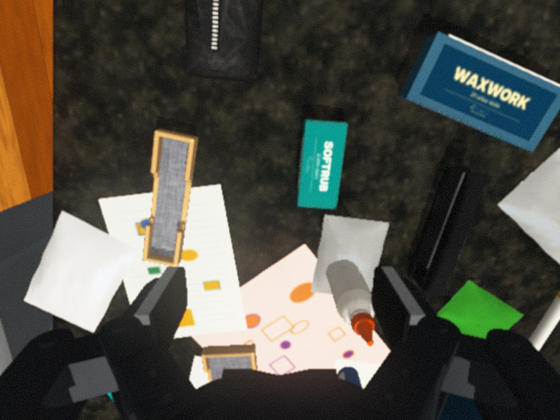

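Wrist view: eraser box at (323,164), measured at (607, 311), long axis 86.7°, 98x46 mm, top at 21, which matches its given size. The glue bottle is at about (350,290) standing on a grey card, and the pen tray is at (172,197).

```bash
python3 - <<'E'
from h import *
rows([607,311,80],86.7,5,0); rows([607,311,0],86.7,4,0,start=[607,311,80,86.7])
c=load("w1"); P=cloud(c); z=P[...,2]; t=load("top0"); T=cloud(t)
# glue: slices
for lo,hi in ((75,95),(100,110),(118,135)):
    m=(z>lo)&(z<hi)&(abs(P[...,0]-642)<50)&(abs(P[...,1]-177)<50); q=P[m]; print("glue",lo,len(q),q.min(0).round(1),q.max(0).round(1))
# pen tray rim
m=((z>11)&(z<26)&(abs(P[...,0]-426)<60)&(abs(P[...,1]-264)<110)&(P[...,1]>185)); q=P[m][:,:2].astype(np.float32); print("pen",cv2.minAreaRect(q), np.median(P[m][:,2]))
# eraser tray & stand from top
for n,cx,cy,rx,ry,lo in(("tray",495,-14,50,75,11),("stand",402,-293,60,115,20)):
    z2=T[...,2]; m=(z2>lo)&(z2<45)&(abs(T[...,0]-cx)<rx)&(abs(T[...,1]-cy)<ry); print(n,cv2.minAreaRect(T[m][:,:2].astype(np.float32)))
E
```

```text
[[0,0.038,0.189,0.603,0.15],[0,0.041,0.189,0.603,0.15],[0,0.044,0.188,0.603,0.15],[0,0.047,0.187,0.603,0.15],[0,0.049,0.186,0.603,0.15]]
[[0,0.0,-0.0,0.4,-0.0],[0,0.0,-0.0,0.4,-0.0],[0,0.0,-0.0,0.4,-0.0],[0,0.0,-0.0,0.4,-0.0]]
glue 75 665 [623.6 157.   75.2] [660.9 192.9  95. ]
glue 100 153 [633.8 165.9 100.1] [656.  182.9 110. ]
glue 118 218 [637.9 167.2 118.1] [651.  178.9 135. ]
pen ((429.9028015136719, 263.77392578125), (162.04798889160156, 44.67945098876953), 78.54686737060547) 18.2438228745635
tray ((494.3851623535156, -11.25262451171875), (74.1536865234375, 127.7793960571289), 4.097728729248047)
stand ((402.1606140136719, -292.6133728027344), (76.0067138671875, 201.93124389648438), 0.7265778183937073)
```

Call:
play_rows(
  plan=[
    [0, 0.04, 0.19, 0.6, 0.15],
    [0, 0.04, 0.19, 0.6, 0.15],
    [0, 0.04, 0.19, 0.6, 0.15],
    [0, 0.05, 0.19, 0.6, 0.15],
    [0, 0.05, 0.19, 0.6, 0.15],
    [0, 0, 0, 0.4, 0],
    [0, 0, 0, 0.4, 0],
    [0, 0, 0, 0.4, 0],
    [0, 0, 0, 0.36, 0],
    [0, 0, 0, 0, 0],
  ],
  grip_force=30,
)

```text
t: 2.55
ee_pos: [605.4, 311.2, 0.6]
ee_rot: [-3.138, 0.002, 1.512]
ft_force: [0.2, 0.2, -0.5]
opening: 85.2
gripper_force: 0.0
```

Call:
play_rows(
  plan=[
    [0.5, 0, 0, 0, 0],
    [0.8, 0, 0, 0, 0],
    [1, 0, 0, 0, 0],
    [1, 0, 0, 0, 0],
    [1, 0, 0, 0, 0],
    [1, 0, 0, 0, 0],
    [1, 0, 0, -0.1, 0],
  ],
  grip_force=30,
)

```text
t: 3.25
ee_pos: [607.8, 310.9, 8.5]
ee_rot: [-3.142, 0.0, 1.51]
ft_force: [0.5, -0.8, -1.5]
opening: 45.2
gripper_force: 31.2
```

```bash
python3 - <<'E'
from h import *
rows([607,311,180],86.7,4,1)
rows([494.4,-11.3,180],94.1,9,1,start=[607,311,180,86.7])
E
```

```text
[[1,0.0,-0.004,-0.857,-0.01],[1,0.0,-0.004,-0.857,-0.01],[1,0.0,-0.004,-0.857,-0.01],[1,0.0,-0.004,-0.857,-0.01]]
[[1,-0.729,-0.209,-0.0,-0.14],[1,-0.726,-0.219,-0.0,-0.14],[1,-0.723,-0.229,-0.0,-0.14],[1,-0.72,-0.24,-0.0,-0.14],[1,-0.716,-0.25,-0.0,-0.14],[1,-0.713,-0.26,-0.0,-0.14],[1,-0.709,-0.271,-0.0,-0.14],[1,-0.705,-0.281,-0.0,-0.14],[1,-0.701,-0.291,-0.0,-0.14]]
```

Call:
play_rows(
  plan=[
    [1, 0, 0, -0.5, 0],
    [1, 0, 0, -0.85, 0],
    [1, 0, 0, -0.85, 0],
    [1, 0, 0, -0.85, 0],
    [1, 0, 0, -0.4, 0],
    [1, -0.73, -0.21, 0, -0.14],
    [1, -0.73, -0.22, 0, -0.14],
    [1, -0.72, -0.23, 0, -0.14],
    [1, -0.72, -0.24, 0, -0.14],
    [1, -0.72, -0.25, 0, -0.14],
  ],
)

```text
t: 4.25
ee_pos: [543.9, 130.4, 181.1]
ee_rot: [3.141, 0.0, 1.584]
ft_force: [1.2, 0.5, -0.5]
opening: 44.8
gripper_force: 31.2
```

Call:
play_rows(
  plan=[
    [1, -0.71, -0.26, 0, -0.14],
    [1, -0.71, -0.27, 0, -0.14],
    [1, -0.7, -0.28, 0, -0.14],
    [1, -0.7, -0.29, 0, -0.14],
    [1, 0, 0, 0.5, 0],
    [1, 0, 0, 0.5, 0],
    [1, 0, 0, 0, 0],
    [1, 0, 0, 0, 0],
  ],
)

```text
t: 5.05
ee_pos: [494.5, -11.0, 131.5]
ee_rot: [-3.141, 0.0, 1.642]
ft_force: [0.3, 0.5, 0.6]
opening: 45.6
gripper_force: 31.2
```

```bash
python3 - <<'E'
from h import *
c=bot.capture("wrist"); np.savez("w2.npz",**c); cv2.imwrite("pics/w2.png",c["frame"][:,:,::-1]); 
print(bot.observe()["ee_pos"],bot.observe()["opening"])
rows([494.4,-11.3,9],94.1,5,1)
P=cloud(c); z=P[...,2]
for n,x,y,lo,hi in(("blue",659,5,55,90),("marker",652,-138,9,30)):
    m=(z>lo)&(z<hi)&(abs(P[...,0]-x)<75)&(abs(P[...,1]-y)<75)&(c["depth"]>0); q=P[m]
    if len(q): print(n,len(q),np.percentile(q,[2,50,98],axis=0).round(1),cv2.minAreaRect(q[:,:2].astype(np.float32)))
E
```

```text
[494.96317746 -10.89328627 132.08906048] 45.383776008373516
[[1,-0.001,-0.002,0.492,0.0],[1,-0.001,-0.002,0.492,0.0],[1,-0.001,-0.002,0.492,0.0],[1,-0.001,-0.002,0.492,0.0],[1,-0.001,-0.002,0.492,0.0]]
blue 1148 [[653.7  -9.6  55.6]
 [660.3   2.5  65.8]
 [671.9  11.4  79.2]] ((662.8074951171875, 0.6915569305419922), (23.69411277770996, 21.472579956054688), 81.07058715820312)
marker 822 [[ 620.4 -195.3    9.3]
 [ 673.6 -104.3   14.5]
 [ 688.5  -83.3   16.6]] ((655.0054321289062, -141.22488403320312), (131.0366973876953, 15.17632007598877), 60.34408187866211)
```

View pics/w2.png

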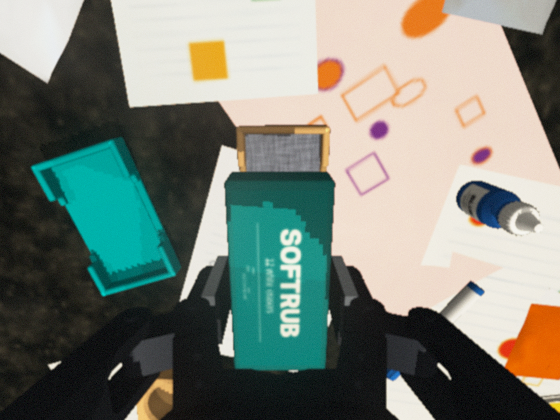

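Eraser box is held square over the eraser tray, whose far end shows at (284,150). The blue paint bottle is at (500,208) and measures (663, 1). Lowering now.

Call:
play_rows(
  plan=[
    [1, 0, 0, 0.6, 0],
    [1, 0, 0, 0.6, 0],
    [1, 0, 0, 0.5, 0],
    [1, 0, 0, 0.4, 0],
    [1, 0, 0, 0.2, 0],
    [1, 0, 0, 0.12, 0],
    [1, 0, 0, 0, 0],
  ],
)

```text
t: 5.8
ee_pos: [495.4, -10.9, 10.7]
ee_rot: [3.14, 0.0, 1.642]
ft_force: [-0.3, -0.4, -0.4]
opening: 45.2
gripper_force: 31.2
```

Call:
play_rows(
  plan=[
    [0.3, 0, 0, 0, 0],
    [0.25, 0, 0, 0, 0],
    [0.25, 0, 0, 0, 0],
    [0.25, 0, 0, 0, 0],
    [0.25, 0, 0, -0.3, 0],
    [0.25, 0, 0, -0.7, 0],
    [0.25, 0, 0, -0.7, 0],
    [0.25, 0, 0, -0.7, 0],
    [0.25, 0, 0, -0.7, 0],
  ],
)

```text
t: 6.7
ee_pos: [494.4, -11.0, 167.6]
ee_rot: [3.14, 0.0, 1.642]
ft_force: [0.4, 0.1, 0.5]
opening: 64.2
gripper_force: 0.0
```

```bash
python3 - <<'E'
from h import *
rows([655,-141.2,160],60.3,8,0)
E
```

```text
[[0,-0.353,0.377,0.019,0.7],[0,-0.324,0.402,0.019,0.7],[0,-0.294,0.425,0.019,0.7],[0,-0.262,0.446,0.019,0.7],[0,-0.228,0.464,0.019,0.7],[0,-0.194,0.479,0.019,0.7],[0,-0.158,0.492,0.019,0.7],[0,-0.121,0.502,0.019,0.7]]
```

Call:
play_rows(
  plan=[
    [0.25, -0.35, 0.38, 0, 0.7],
    [0.25, -0.32, 0.4, 0, 0.7],
    [0.25, -0.29, 0.42, 0, 0.7],
    [0.25, -0.26, 0.45, 0, 0.7],
    [0.25, -0.23, 0.46, 0, 0.7],
    [0.25, -0.19, 0.48, 0, 0.7],
    [0.25, -0.16, 0.49, 0, 0.7],
    [0.25, -0.12, 0.5, 0, 0.7],
    [0.5, 0, 0, 0.6, 0],
    [0.5, 0, 0, 0.6, 0],
  ],
)

```text
t: 7.7
ee_pos: [656.2, -140.9, 105.6]
ee_rot: [3.139, -0.001, 1.055]
ft_force: [0.0, 1.3, -1.0]
opening: 42.6
gripper_force: 0.0
```

```bash
python3 - <<'E'
from h import *
print(bot.observe()["ee_pos"],np.degrees(bot.observe()["ee_rot"]),bot.observe()["opening"])
rows([655,-141.2,2],60.3,4,0.5)
c=bot.capture("top"); P=cloud(c); np.savez("top1.npz",**c)
z=P[...,2]; m=(z>11)&(z<40)&(abs(P[...,0]-494)<30)&(abs(P[...,1]+11)<60)
q=P[m]; g=c["frame"][m].astype(int); k=(g[:,1]>g[:,0]+25); print("eraser in tray",k.sum(),np.median(q[k][:,2]),cv2.minAreaRect(q[k][:,:2].astype(np.float32)))
m=(z>11)&(z<40)&(abs(P[...,0]-494)<50)&(abs(P[...,1]+11)<75);print(cv2.minAreaRect(P[m][:,:2].astype(np.float32)))
E
```

```text
[ 656.21746216 -140.92920627  105.64020458] [ 1.79866996e+02 -4.29515148e-02  6.04342940e+01] 42.56985676439584
[[0.5,-0.004,-0.005,0.518,0.01],[0.5,-0.004,-0.005,0.518,0.01],[0.5,-0.004,-0.005,0.518,0.01],[0.5,-0.004,-0.005,0.518,0.01]]
eraser in tray 545 24.877278996685252 ((492.5838317871094, -9.592418670654297), (45.759056091308594, 98.65168762207031), 4.240035057067871)
((494.43829345703125, -11.327377319335938), (74.04776000976562, 127.95539093017578), 4.128527641296387)
```

Eraser box sits flat in its tray: 2 mm off centre, top at 25 mm, same angle. Next is the marker.

Call:
play_rows(
  plan=[
    [0.5, 0, 0, 0.6, 0],
    [0.5, 0, 0, 0.6, 0],
    [0.5, 0, 0, 0.5, 0],
    [0.5, 0, 0, 0.35, 0],
    [0.5, 0, 0, 0, 0],
    [0.8, 0, 0, 0, 0],
    [1, 0, 0, 0, 0],
    [1, 0, 0, 0, 0],
    [1, 0, 0, 0, 0],
    [1, 0, 0, 0, 0],
  ],
  grip_force=25,
)

```text
t: 8.75
ee_pos: [656.2, -140.4, 4.7]
ee_rot: [3.139, -0.001, 1.056]
ft_force: [-0.9, 0.6, 6.8]
opening: 14.6
gripper_force: 25.9
```

```bash
python3 - <<'E'
from h import *
s=bot.observe(); print(s["ee_pos"],s["opening"],s["gripper_force"])
rows([655,-141,180],60.3,4,1)
rows([430,264,180],78.5,11,1,start=[655,-141,180,60.3])
E
```

```text
[ 656.19319547 -140.3594314     4.68735662] 14.576339481792184 25.914997458457947
[[1,-0.006,-0.004,-0.877,0.01],[1,-0.006,-0.004,-0.877,0.01],[1,-0.006,-0.004,-0.877,0.01],[1,-0.006,-0.004,-0.877,0.01]]
[[1,0.437,-0.72,-0.0,-0.28],[1,0.458,-0.707,-0.0,-0.28],[1,0.478,-0.694,-0.0,-0.28],[1,0.498,-0.68,-0.0,-0.28],[1,0.517,-0.665,-0.0,-0.28],[1,0.536,-0.65,-0.0,-0.28],[1,0.555,-0.634,-0.0,-0.28],[1,0.573,-0.618,-0.0,-0.28],[1,0.59,-0.601,-0.0,-0.28],[1,0.607,-0.584,-0.0,-0.28],[1,0.624,-0.566,-0.0,-0.28]]
```

Call:
play_rows(
  plan=[
    [1, 0, 0, -0.4, 0],
    [1, 0, 0, -0.9, 0],
    [1, 0, 0, -0.9, 0],
    [1, 0, 0, -0.9, 0],
    [1, 0, 0, -0.4, 0],
    [1, 0.44, -0.72, 0, -0.28],
    [1, 0.46, -0.71, 0, -0.28],
    [1, 0.48, -0.69, 0, -0.28],
    [1, 0.5, -0.68, 0, -0.28],
    [1, 0.52, -0.66, 0, -0.28],
  ],
)

```text
t: 9.75
ee_pos: [551.7, 45.2, 178.3]
ee_rot: [3.14, -0.001, 1.203]
ft_force: [-0.2, -0.6, 0.3]
opening: 14.5
gripper_force: 25.2
```

Call:
play_rows(
  plan=[
    [1, 0.54, -0.65, 0, -0.28],
    [1, 0.55, -0.63, 0, -0.28],
    [1, 0.57, -0.62, 0, -0.28],
    [1, 0.59, -0.6, 0, -0.28],
    [1, 0.61, -0.58, 0, -0.28],
    [1, 0.62, -0.57, 0, -0.28],
    [1, 0, 0, 0.5, 0],
    [1, 0, 0, 0.5, 0],
    [1, 0, 0, 0, 0],
    [1, 0, 0, 0, 0],
  ],
)

```text
t: 10.75
ee_pos: [428.5, 263.7, 128.3]
ee_rot: [3.141, -0.0, 1.378]
ft_force: [-0.6, 0.6, 0.6]
opening: 14.7
gripper_force: 25.2
```

```bash
python3 - <<'E'
from h import *
s=bot.observe(); print(s["ee_pos"],s["opening"],np.degrees(s["ee_rot"][2]))
rows([430,264,30],78.5,3,1)
c=bot.capture("wrist"); cv2.imwrite("pics/w3.png",c["frame"][:,:,::-1]); np.savez("w3.npz",**c)
P=cloud(c); z=P[...,2]; m=(z>s["ee_pos"][2]-10)&(z<s["ee_pos"][2]+20)&(c["depth"]>0)&(abs(P[...,0]-430)<25)&(abs(P[...,1]-264)<90); q=P[m]; print(np.percentile(q,[0,50,100],axis=0).round(1))
E
```

```text
[428.48692995 263.73910993 128.3450068 ] 14.701369006036145 78.96073279765719
[[1,0.004,0.01,0.656,0.03],[1,0.004,0.01,0.656,0.03],[1,0.004,0.01,0.656,0.03]]
[[409.7 201.6 124.7]
 [431.8 274.  138.7]
 [450.8 327.3 148.3]]
```

View pics/w3.png

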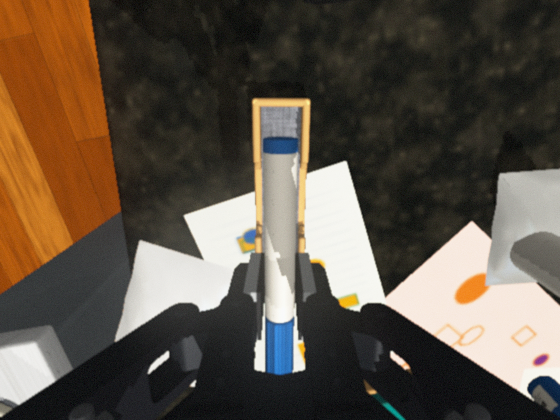

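Marker is held in line with the pen tray, whose far end shows at (281,105), and it is centred. Lowering and releasing with a small opening.

Call:
play_rows(
  plan=[
    [1, 0, 0.01, 0.65, 0],
    [1, 0, 0.01, 0.65, 0],
    [1, 0, 0.01, 0.5, 0],
    [1, 0, 0, 0.3, 0],
    [1, 0, 0, 0.2, 0],
    [1, 0, 0, 0.04, 0],
    [1, 0, 0, 0, 0],
  ],
)

```text
t: 11.5
ee_pos: [430.5, 263.8, 11.2]
ee_rot: [3.141, -0.001, 1.378]
ft_force: [0.0, 0.3, -0.1]
opening: 14.5
gripper_force: 25.2
```

Call:
play_rows(
  plan=[
    [0.75, 0, 0, 0, 0],
    [0.65, 0, 0, 0, 0],
    [0.6, 0, 0, 0, 0],
    [0.6, 0, 0, 0, 0],
    [0.6, 0, 0, -0.3, 0],
    [0.6, 0, 0, -0.8, 0],
    [0.6, 0, 0, -0.9, 0],
    [0.3, 0, 0, -0.9, 0],
    [0.1, 0, 0, -0.9, 0],
    [0, 0, 0, 0, 0],
  ],
)

```text
t: 12.5
ee_pos: [431.6, 264.5, 208.1]
ee_rot: [3.134, -0.007, 1.378]
ft_force: [0.5, -0.1, -0.5]
opening: 76.0
gripper_force: 0.0
```

```bash
python3 - <<'E'
from h import *
s=bot.observe(); print(s["ee_pos"],s["opening"],np.degrees(s["ee_rot"][2]))
rows([590,-150,200],90.7,13,0)
c=bot.capture("wrist"); P=cloud(c); z=P[...,2]; cv2.imwrite("pics/w4.png",c["frame"][:,:,::-1]); np.savez("w4.npz",**c)
r=((430,264),(136,26),78.5); d=P[...,:2]-np.array([430,264]); a=np.radians(78.5); y=d@[np.cos(a),np.sin(a)]; x=d@[np.sin(a),-np.cos(a)]
g=c["frame"].astype(int)
m=(abs(x)<15)&(abs(y)<74)&(z>13)&(z<35); print(m.sum(),np.percentile(np.c_[x[m],y[m],z[m]],[1,50,99],axis=0).round(1))
E
```

```text
[431.57268716 264.5158474  208.07965345] 75.96291984561117 78.96659350461883
[[0,-0.579,0.361,0.012,-0.15],[0,-0.585,0.352,0.012,-0.15],[0,-0.59,0.343,0.012,-0.15],[0,-0.596,0.334,0.012,-0.15],[0,-0.601,0.324,0.012,-0.15],[0,-0.606,0.315,0.012,-0.15],[0,-0.611,0.305,0.012,-0.15],[0,-0.616,0.295,0.012,-0.15],[0,-0.62,0.286,0.012,-0.15],[0,-0.625,0.276,0.012,-0.15],[0,-0.629,0.266,0.012,-0.15],[0,-0.633,0.256,0.012,-0.15],[0,-0.637,0.246,0.012,-0.15]]
1682 [[ -5.4 -64.9  14. ]
 [  1.4   3.1  19.7]
 [  9.2  62.3  22.2]]
```

Marker is in the pen tray, within 2 mm of the middle, top at 20 mm. Next is the red bottle, starting with a hover and look.

```bash
python3 - <<'E'
from h import *
rows([560,-290,210],90.7,14,0)
E
```

```text
[[0,-0.742,0.332,-0.007,-0.14],[0,-0.747,0.321,-0.007,-0.14],[0,-0.751,0.311,-0.007,-0.14],[0,-0.756,0.299,-0.007,-0.14],[0,-0.76,0.288,-0.007,-0.14],[0,-0.764,0.277,-0.007,-0.14],[0,-0.768,0.266,-0.007,-0.14],[0,-0.772,0.255,-0.007,-0.14],[0,-0.776,0.243,-0.007,-0.14],[0,-0.779,0.232,-0.007,-0.14],[0,-0.782,0.221,-0.007,-0.14],[0,-0.785,0.209,-0.007,-0.14],[0,-0.788,0.198,-0.007,-0.14],[0,-0.791,0.186,-0.007,-0.14]]
```

Call:
play_rows(
  plan=[
    [0, -0.74, 0.33, 0, -0.14],
    [0, -0.75, 0.32, 0, -0.14],
    [0, -0.75, 0.31, 0, -0.14],
    [0, -0.76, 0.3, 0, -0.14],
    [0, -0.76, 0.29, 0, -0.14],
    [0, -0.76, 0.28, 0, -0.14],
    [0, -0.77, 0.27, 0, -0.14],
    [0, -0.77, 0.25, 0, -0.14],
    [0, -0.78, 0.24, 0, -0.14],
    [0, -0.78, 0.23, 0, -0.14],
  ],
)

```text
t: 13.55
ee_pos: [521.4, -134.3, 200.0]
ee_rot: [-3.141, -0.0, 1.525]
ft_force: [0.4, 0.3, 0.7]
opening: 85.3
gripper_force: 0.0
```

Call:
play_rows(
  plan=[
    [0, -0.78, 0.22, 0, -0.14],
    [0, -0.78, 0.21, 0, -0.14],
    [0, -0.79, 0.2, 0, -0.14],
    [0, -0.79, 0.19, 0, -0.14],
    [0, 0, 0, 0, 0],
    [0, 0, 0, 0, 0],
  ],
)

```text
t: 14.15
ee_pos: [558.5, -291.1, 199.2]
ee_rot: [-3.14, -0.001, 1.582]
ft_force: [-0.7, 1.3, 0.3]
opening: 85.6
gripper_force: 0.0
```

```bash
python3 - <<'E'
from h import *
s=bot.observe(); print(s["ee_pos"],s["opening"],np.degrees(s["ee_rot"][2]))
c=bot.capture("wrist"); P=cloud(c); z=P[...,2]; cv2.imwrite("pics/w5.png",c["frame"][:,:,::-1]); np.savez("w5.npz",**c)
for n,x,y,lo,hi,R in(("red",588,-308,50,90,40),("redtip",588,-308,68,90,40),("stand",402,-293,22,45,110)):
    m=(z>lo)&(z<hi)&(abs(P[...,0]-x)<min(R,60))&(abs(P[...,1]-y)<R)&(c["depth"]>0); q=P[m]
    if len(q): print(n,len(q),np.percentile(q,[1,50,99],axis=0).round(1),cv2.minAreaRect(q[:,:2].astype(np.float32)))
rows([588,-308,110],90.7,4,0)
E
```

```text
[ 558.48663639 -291.07220159  199.2051367 ] 85.61068715197963 90.6301715745755
red 532 [[ 582.  -324.4   50.3]
 [ 592.  -310.8   66.1]
 [ 603.9 -303.1   79.4]] ((592.7279052734375, -313.8688049316406), (23.255882263183594, 21.840858459472656), 46.8695068359375)
redtip 151 [[ 587.6 -317.8   68.1]
 [ 592.6 -312.2   74.3]
 [ 599.4 -308.    79.9]] ((592.9008178710938, -312.8028564453125), (12.016681671142578, 9.45731258392334), 18.726381301879883)
stand 10569 [[ 367.6 -393.4   22.7]
 [ 402.4 -282.6   30.7]
 [ 444.1 -197.    32.6]] ((405.26629638671875, -295.992431640625), (77.81422424316406, 199.6453399658203), 0.630825936794281)
[[0,-0.09,0.146,0.449,-0.0],[0,-0.09,0.146,0.449,-0.0],[0,-0.09,0.146,0.449,-0.0],[0,-0.091,0.146,0.449,-0.0]]
```

View pics/w5.png

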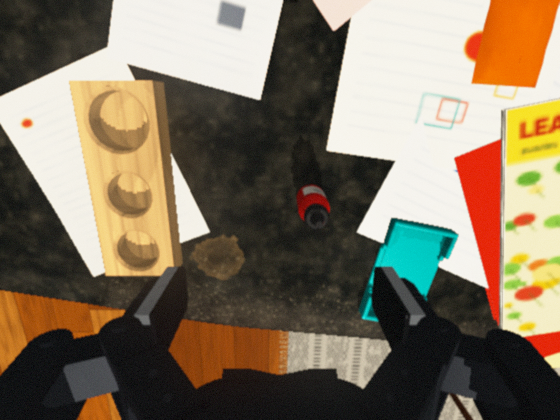

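Red bottle at (315,208) measures (593, -313), tip height 79. The stand's wells are at (119,121), (130,194) and (138,250), so its wide well is toward +y as expected.

Call:
play_rows(
  plan=[
    [0, -0.11, 0.17, 0.45, 0],
    [0, -0.11, 0.17, 0.45, 0],
    [0, -0.11, 0.17, 0.45, 0],
    [0, -0.11, 0.17, 0.45, 0],
    [0, 0, 0, 0.5, 0],
    [0, 0, 0, 0.5, 0],
    [0, 0, 0, 0.5, 0],
    [0, 0, 0, 0.24, 0],
    [0, 0, 0, 0, 0],
  ],
)

```text
t: 15.1
ee_pos: [592.4, -310.6, 21.9]
ee_rot: [-3.139, -0.001, 1.584]
ft_force: [0.1, 0.6, 0.3]
opening: 85.3
gripper_force: 0.0
```

Call:
play_rows(
  plan=[
    [0.5, 0, 0, 0, 0],
    [0.7, 0, 0, 0, 0],
    [1, 0, 0, 0, 0],
    [1, 0, 0, 0, 0],
    [1, 0, 0, 0, 0],
    [1, 0, 0, 0, 0],
    [1, 0, 0, 0, 0],
  ],
  grip_force=30,
)

```text
t: 15.8
ee_pos: [593.6, -312.4, 24.4]
ee_rot: [3.14, 0.001, 1.583]
ft_force: [-1.2, 0.6, 6.2]
opening: 29.5
gripper_force: 29.7
```

```bash
python3 - <<'E'
from h import *
s=bot.observe(); print(s["ee_pos"],s["opening"],s["gripper_force"])
x,y=s["ee_pos"][:2]
rows([x,y,140],90.7,3,1)
rows([404.9,-364.5,140],90.7,5,1,start=[x,y,140,90.7])
E
```

```text
[ 593.61428982 -312.36754154   24.4478511 ] 29.456193914041023 29.724706219531072
[[1,0.0,0.0,-0.77,0.0],[1,0.0,0.0,-0.77,0.0],[1,0.0,0.0,-0.77,0.0]]
[[1,-0.199,-0.757,-0.0,-0.0],[1,-0.199,-0.757,-0.0,-0.0],[1,-0.199,-0.757,-0.0,-0.0],[1,-0.199,-0.757,-0.0,-0.0],[1,-0.199,-0.757,-0.0,-0.0]]
```

Call:
play_rows(
  plan=[
    [1, 0, 0, -0.4, 0],
    [1, 0, 0, -0.75, 0],
    [1, 0, 0, -0.75, 0],
    [1, 0, 0, -0.4, 0],
    [1, -0.2, -0.76, 0, 0],
    [1, -0.2, -0.76, 0, 0],
    [1, -0.2, -0.76, 0, 0],
    [1, -0.2, -0.76, 0, 0],
    [1, -0.2, -0.76, 0, 0],
    [1, 0, 0, 0, 0],
  ],
)

```text
t: 16.8
ee_pos: [400.5, -365.5, 139.0]
ee_rot: [-3.141, 0.001, 1.58]
ft_force: [0.1, 0.5, 0.4]
opening: 29.7
gripper_force: 30.0
```

Call:
play_rows(
  plan=[
    [1, 0, 0, 0.5, 0],
    [1, 0, 0, 0.3, 0],
    [1, 0, 0, 0, 0],
    [1, 0, 0, 0, 0],
  ],
)

```text
t: 17.2
ee_pos: [404.2, -364.2, 98.2]
ee_rot: [-3.141, -0.001, 1.584]
ft_force: [-0.3, 0.3, -1.2]
opening: 29.5
gripper_force: 30.0
```

```bash
python3 - <<'E'
from h import *
s=bot.observe(); print(s["ee_pos"],s["opening"],np.degrees(s["ee_rot"]))
rows([404.9,-364.5,32],90.7,5,1)
c=bot.capture("wrist"); cv2.imwrite("pics/w6.png",c["frame"][:,:,::-1]); np.savez("w6.npz",**c)
P=cloud(c); z=P[...,2]
m=(z>24)&(z<36)&(abs(P[...,0]-404)<60)&(abs(P[...,1]+294)<110)&(c["depth"]>0); q=P[m]; print(len(q),cv2.minAreaRect(q[:,:2].astype(np.float32)),q.min(0),q.max(0))
E
```

```text
[ 404.16182959 -364.19859062   98.22909806] 29.47371767973569 [-1.79965863e+02 -3.51284756e-02  9.07572968e+01]
[[1,-0.001,0.003,0.265,0.0],[1,-0.001,0.003,0.265,0.0],[1,-0.001,0.003,0.265,0.0],[1,-0.001,0.003,0.265,0.0],[1,-0.001,0.003,0.265,0.0]]
19121 ((405.5103759765625, -313.12127685546875), (76.3642578125, 165.7268829345703), 0.6598854660987854) [ 366.53486963 -396.41252042   24.0167196 ] [ 444.5394192  -230.10336522   33.90361323]
```

View pics/w6.png

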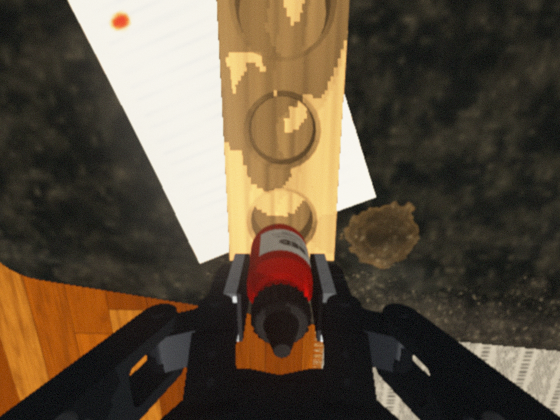

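```bash
python3 - <<'E'
from h import *
c=load("w6")
for u,v in((282.5,129),(283,217)): print(at_z(c,u,v,30).round(1))
g=cv2.cvtColor(c["frame"],cv2.COLOR_RGB2GRAY); print(np.round(cv2.HoughCircles(g[60:200,200:360],cv2.HOUGH_GRADIENT,1.5,40,param1=80,param2=20,minRadius=24,maxRadius=42),1)[0][:3]+[200,60,0])
E
```

```text
[ 405.7 -303.2   30. ]
[ 407.1 -363.4   30. ]
[[281.80000305 128.19999695  31.20000076]]
```

The held red bottle at (282,280) is lined up with the end well at (283,217). The wells measure (405.5, -303) and (406, -364.5), so I'll shift 1.5 mm and lower.

Call:
play_rows(
  plan=[
    [1, 0, 0.03, 0.4, 0],
    [1, 0, 0, 0.4, 0],
    [1, 0, 0, 0.3, 0],
    [1, 0, 0, 0.18, 0],
    [1, 0, 0, 0.05, 0],
    [1, 0, 0, 0, 0],
    [1, 0, 0, 0, 0],
  ],
)

```text
t: 17.95
ee_pos: [405.8, -364.8, 32.7]
ee_rot: [3.141, 0.001, 1.583]
ft_force: [0.7, -0.8, 0.2]
opening: 29.2
gripper_force: 30.0
```

Call:
play_rows(
  plan=[
    [1, 0, 0, 0.03, 0],
    [0.55, 0, 0, 0, 0],
    [0.4, 0, 0, 0, 0],
    [0.4, 0, 0, 0, 0],
    [0.4, 0, 0, -0.2, 0],
    [0.4, 0, 0, -0.6, 0],
    [0.2, 0, 0, -0.8, 0],
    [0, 0, 0, -0.8, 0],
    [0, 0, 0, -0.8, 0],
    [0, 0, 0, 0, 0],
  ],
)

```text
t: 18.95
ee_pos: [406.9, -365.8, 197.2]
ee_rot: [3.135, 0.006, 1.583]
ft_force: [-0.2, 0.5, 0.4]
opening: 85.6
gripper_force: 0.0
```

```bash
python3 - <<'E'
from h import *
s=bot.observe(); print(s["ee_pos"])
rows([661,1,190],90.7,11,0)
c=bot.capture("wrist"); P=cloud(c); z=P[...,2]; np.savez("w7.npz",**c)
for lo,hi in((45,65),(68,95)):
    m=(z>lo)&(z<hi)&(abs(P[...,0]-406)<40)&(abs(P[...,1]+365)<40)&(c["depth"]>0); q=P[m]; print(lo,len(q), np.percentile(q,[1,50,99],axis=0).round(1) if len(q) else 0)
E
```

```text
[ 406.8545218  -365.77418287  197.16852113]
[[0,0.661,0.47,0.013,0.0],[0,0.661,0.47,0.013,0.0],[0,0.661,0.47,0.013,0.0],[0,0.661,0.47,0.013,0.0],[0,0.661,0.47,0.013,0.0],[0,0.661,0.47,0.013,0.0],[0,0.661,0.47,0.013,0.0],[0,0.661,0.47,0.013,0.0],[0,0.661,0.47,0.013,0.0],[0,0.661,0.47,0.013,0.0],[0,0.661,0.47,0.013,0.0]]
45 383 [[ 391.  -371.9   45.5]
 [ 405.9 -357.1   51.5]
 [ 421.1 -351.2   64.3]]
68 486 [[ 395.6 -376.5   68.7]
 [ 406.1 -364.6   72.5]
 [ 416.6 -356.1   85.5]]
```

```bash
python3 - <<'E'
from h import *
c=load("top1"); P=cloud(c); z=P[...,2]; m=(z>140)&(z<170)&(c["depth"]>0); v,u=np.nonzero(m); k=(abs(u-299)<25)&(abs(v-115)<30); q=P[m][k]; print(len(q),q.min(0),q.max(0))
rows([662.5,0.7,190],90.7,11,0)
E
```

```text
507 [773.96703874 -51.25557325 140.36479475] [841.59178582  13.17110755 157.34215517]
[[0,0.66,0.474,0.007,0.0],[0,0.66,0.474,0.007,0.0],[0,0.66,0.474,0.007,0.0],[0,0.66,0.474,0.007,0.0],[0,0.66,0.474,0.007,0.0],[0,0.66,0.474,0.007,0.0],[0,0.66,0.474,0.007,0.0],[0,0.66,0.474,0.007,0.0],[0,0.66,0.474,0.007,0.0],[0,0.66,0.474,0.007,0.0],[0,0.66,0.474,0.007,0.0]]
```

Call:
play_rows(
  plan=[
    [0, 0.66, 0.47, 0, 0],
    [0, 0.66, 0.47, 0, 0],
    [0, 0.66, 0.47, 0, 0],
    [0, 0.66, 0.47, 0, 0],
    [0, 0.66, 0.47, 0, 0],
    [0, 0.66, 0.47, 0, 0],
    [0, 0.66, 0.47, 0, 0],
    [0, 0.66, 0.47, 0, 0],
    [0, 0.66, 0.47, 0, 0],
    [0, 0.66, 0.47, 0, 0],
  ],
)

```text
t: 20.0
ee_pos: [636.6, -30.0, 189.3]
ee_rot: [-3.14, -0.0, 1.584]
ft_force: [0.6, -0.3, -0.0]
opening: 85.6
gripper_force: 0.0
```

Call:
play_rows(
  plan=[
    [0, 0.66, 0.47, 0, 0],
    [0, 0, 0, 0.4, 0],
    [0, 0, 0, 0.4, 0],
    [0, 0, 0, 0, 0],
    [0, 0, 0, 0, 0],
  ],
)

```text
t: 20.5
ee_pos: [658.8, 1.6, 149.9]
ee_rot: [-3.14, 0.0, 1.583]
ft_force: [0.3, -0.8, 0.7]
opening: 85.3
gripper_force: 0.0
```

```bash
python3 - <<'E'
from h import *
s=bot.observe(); print(s["ee_pos"],s["ee_rot"])
c=bot.capture("wrist"); P=cloud(c); z=P[...,2]; np.savez("w8.npz",**c)
for lo,hi in((48,66),(68,95)):
    m=(z>lo)&(z<hi)&(abs(P[...,0]-663)<35)&(abs(P[...,1])<35)&(c["depth"]>0); q=P[m]; print(lo,len(q), np.percentile(q,[1,50,99],axis=0).round(1) if len(q) else 0)
rows([662.8,0.7,22],90.7,7,0)
E
```

```text
[658.78009998   1.63390909 149.85952083] [-3.13995844e+00  9.47166665e-06  1.58328218e+00]
48 458 [[653.5  -9.9  48.1]
 [664.7   6.7  64.1]
 [676.4  11.5  66. ]]
68 218 [[658.8  -2.8  68.3]
 [664.6   2.6  74.2]
 [670.6   6.2  80.1]]
[[0,-0.002,0.01,0.368,0.0],[0,-0.002,0.01,0.368,0.0],[0,-0.002,0.01,0.368,0.0],[0,-0.002,0.01,0.368,0.0],[0,-0.002,0.01,0.368,0.0],[0,-0.002,0.01,0.368,0.0],[0,-0.002,0.01,0.368,0.0]]
```

Call:
play_rows(
  plan=[
    [0, 0, 0.06, 0.3, 0],
    [0, 0, 0.06, 0.5, 0],
    [0, 0, 0, 0.5, 0],
    [0, 0, 0, 0.5, 0],
    [0, 0, 0, 0.5, 0],
    [0, 0, 0, 0.25, 0],
    [0, 0, 0, 0, 0],
    [0.5, 0, 0, 0, 0],
    [0.7, 0, 0, 0, 0],
    [1, 0, 0, 0, 0],
  ],
  grip_force=30,
)

```text
t: 21.55
ee_pos: [666.1, 1.8, 24.3]
ee_rot: [3.139, 0.0, 1.583]
ft_force: [0.2, -0.0, 0.3]
opening: 44.1
gripper_force: 0.0
```

Call:
play_rows(
  plan=[
    [1, 0, 0, 0, 0],
    [1, 0, 0, 0, 0],
    [1, 0, 0, 0, 0],
    [1, 0, 0, 0, 0],
  ],
)

```text
t: 21.95
ee_pos: [665.8, 1.9, 23.9]
ee_rot: [3.14, -0.0, 1.583]
ft_force: [-0.8, 0.8, 5.6]
opening: 29.1
gripper_force: 29.6
```

```bash
python3 - <<'E'
from h import *
s=bot.observe(); print(s["ee_pos"],s["opening"],s["gripper_force"],s["ft_force"])
x,y=s["ee_pos"][:2]
rows([x,y,150],90.7,4,1)
rows([405.3,-303.2,150],90.7,9,1,start=[x,y,150,90.7])
E
```

```text
[665.84204654   1.8548809   23.89038569] 29.05602215472314 29.59618181339465 [-0.840327    0.78033563  5.62131145]
[[1,0.0,0.0,-0.631,0.0],[1,0.0,0.0,-0.631,0.0],[1,0.0,0.0,-0.631,0.0],[1,0.0,0.0,-0.631,0.0]]
[[1,-0.671,-0.587,-0.0,-0.0],[1,-0.671,-0.587,-0.0,-0.0],[1,-0.671,-0.587,-0.0,-0.0],[1,-0.671,-0.587,-0.0,-0.0],[1,-0.671,-0.587,-0.0,-0.0],[1,-0.671,-0.587,-0.0,-0.0],[1,-0.671,-0.587,-0.0,-0.0],[1,-0.671,-0.587,-0.0,-0.0],[1,-0.671,-0.587,-0.0,-0.0]]
```

Call:
play_rows(
  plan=[
    [1, 0, 0, -0.4, 0],
    [1, 0, 0, -0.8, 0],
    [1, 0, 0, -0.8, 0],
    [1, 0, 0, -0.5, 0],
    [1, -0.67, -0.59, 0, 0],
    [1, -0.67, -0.59, 0, 0],
    [1, -0.67, -0.59, 0, 0],
    [1, -0.67, -0.59, 0, 0],
    [1, -0.67, -0.59, 0, 0],
    [1, -0.67, -0.59, 0, 0],
  ],
)

```text
t: 22.95
ee_pos: [489.5, -202.4, 147.8]
ee_rot: [3.141, 0.0, 1.584]
ft_force: [0.3, -0.7, -0.5]
opening: 29.3
gripper_force: 30.0
```

Call:
play_rows(
  plan=[
    [1, -0.67, -0.59, 0, 0],
    [1, -0.67, -0.59, 0, 0],
    [1, -0.67, -0.59, 0, 0],
    [1, 0, 0, 0.4, 0],
    [1, 0, 0, 0.4, 0],
    [1, 0, 0, 0.2, 0],
    [1, 0, 0, 0, 0],
    [1, 0, 0, 0, 0],
  ],
)

```text
t: 23.75
ee_pos: [404.0, -302.9, 98.4]
ee_rot: [3.141, 0.0, 1.584]
ft_force: [-0.4, 0.3, 0.1]
opening: 29.3
gripper_force: 30.0
```

```bash
python3 - <<'E'
from h import *
s=bot.observe(); print(s["ee_pos"],s["opening"])
rows([405.3,-303.5,31.5],90.7,5,1)
E
```

```text
[ 403.98681702 -302.85874945   98.379389  ] 29.283003849076238
[[1,-0.003,0.005,0.268,0.0],[1,-0.003,0.005,0.268,0.0],[1,-0.003,0.005,0.268,0.0],[1,-0.003,0.005,0.268,0.0],[1,-0.003,0.005,0.268,0.0]]
```

Call:
play_rows(
  plan=[
    [1, -0.01, 0.03, 0.4, 0],
    [1, 0, 0, 0.4, 0],
    [1, 0, 0, 0.3, 0],
    [1, 0, 0, 0.18, 0],
    [1, 0, 0, 0.05, 0],
    [1, 0, 0, 0, 0],
    [1, 0, 0, 0, 0],
  ],
)

```text
t: 24.45
ee_pos: [405.6, -303.8, 32.1]
ee_rot: [3.141, 0.001, 1.583]
ft_force: [-0.5, 0.5, 0.2]
opening: 29.3
gripper_force: 30.0
```

Call:
play_rows(
  plan=[
    [1, 0, 0, 0.03, 0],
    [0.55, 0, 0, 0, 0],
    [0.4, 0, 0, 0, 0],
    [0.4, 0, 0, 0, 0],
    [0.4, 0, 0, -0.2, 0],
    [0.4, 0, 0, -0.6, 0],
    [0.2, 0, 0, -0.8, 0],
    [0, 0, 0, -0.8, 0],
    [0, 0, 0, -0.8, 0],
    [0, 0, 0, -0.8, 0],
  ],
)

```text
t: 25.45
ee_pos: [404.9, -303.3, 232.4]
ee_rot: [3.141, 0.001, 1.583]
ft_force: [0.3, -0.9, -0.7]
opening: 85.5
gripper_force: 0.0
```

```bash
python3 - <<'E'
from h import *
s=bot.observe(); print(s["ee_pos"])
rows([610,172,240],90.7,11,0)
c=bot.capture("wrist"); P=cloud(c); z=P[...,2]; np.savez("w9.npz",**c)
for y in(-303,-365):
    m=(z>68)&(z<95)&(abs(P[...,0]-406)<40)&(abs(P[...,1]-y)<28)&(c["depth"]>0); q=P[m]; print(y,len(q), np.percentile(q,[1,50,99],axis=0).round(1) if len(q) else 0)
E
```

```text
[ 404.89957556 -303.32619277  232.39467937]
[[0,0.859,0.384,-0.014,0.0],[0,0.859,0.384,-0.014,0.0],[0,0.859,0.384,-0.014,0.0],[0,0.86,0.384,-0.014,0.0],[0,0.86,0.384,-0.014,0.0],[0,0.86,0.384,-0.014,0.0],[0,0.86,0.384,-0.014,0.0],[0,0.86,0.384,-0.014,0.0],[0,0.86,0.384,-0.014,0.0],[0,0.86,0.384,-0.014,0.0],[0,0.86,0.383,-0.014,0.0]]
-303 387 [[ 394.3 -315.5   68.8]
 [ 405.1 -303.1   72.4]
 [ 415.2 -294.7   85.8]]
-365 340 [[ 395.5 -376.    68.2]
 [ 405.9 -363.7   72.4]
 [ 416.4 -356.2   85.3]]
```

Both paint bottles are down in their wells (tips at about 85.5 mm). Now the glue bottle.

Call:
play_rows(
  plan=[
    [0, 0.8, 0.38, 0, 0],
    [0, 0.8, 0.38, 0, 0],
    [0, 0.8, 0.38, 0, 0],
    [0, 0.8, 0.38, 0, 0],
    [0, 0.8, 0.38, 0, 0],
    [0, 0.8, 0.38, 0, 0],
    [0, 0.8, 0.38, 0, 0],
    [0, 0.8, 0.38, 0, 0],
    [0, 0.8, 0.38, 0, 0],
    [0, 0.8, 0.38, 0, 0],
  ],
)

```text
t: 26.5
ee_pos: [590.5, 100.7, 230.7]
ee_rot: [3.141, -0.0, 1.584]
ft_force: [1.0, -0.5, 0.1]
opening: 85.5
gripper_force: 0.0
```

Call:
play_rows(
  plan=[
    [0, 0.8, 0.38, 0, 0],
    [0, 0.75, 0.38, 0, 0],
    [0, 0, 0, 0, 0],
    [0, 0, 0, 0, 0],
  ],
)

```text
t: 26.9
ee_pos: [627.1, 177.6, 229.5]
ee_rot: [-3.141, 0.0, 1.585]
ft_force: [0.2, -0.2, 0.3]
opening: 85.0
gripper_force: 0.0
```

```bash
python3 - <<'E'
from h import *
s=bot.observe(); print(s["ee_pos"],s["ee_rot"])
c=bot.capture("wrist"); P=cloud(c); z=P[...,2]; np.savez("w10.npz",**c); cv2.imwrite("pics/w10.png",c["frame"][:,:,::-1])
for lo,hi in((60,95),(100,112),(120,140)):
    m=(z>lo)&(z<hi)&(abs(P[...,0]-643)<40)&(abs(P[...,1]-173)<40)&(c["depth"]>0); q=P[m]; print(lo,len(q), np.percentile(q,[1,50,99],axis=0).round(1) if len(q) else 0)
E
```

```text
[627.06787261 177.62287812 229.49075198] [-3.14072651e+00  4.51250893e-04  1.58502189e+00]
60 786 [[624.2 159.4  61. ]
 [639.8 185.5  86.6]
 [662.9 192.5  94.9]]
100 143 [[634.1 162.4 100.2]
 [642.8 179.1 107.8]
 [656.1 182.5 112. ]]
120 203 [[639.5 168.1 120.2]
 [645.  173.1 127. ]
 [651.  177.1 135.7]]
```

View pics/w10.png

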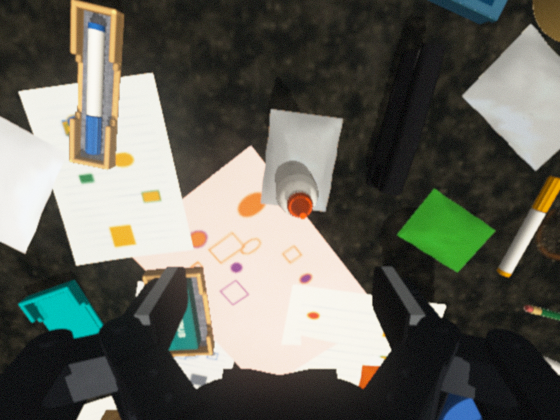

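Glue bottle's cap is at (299,203) and measures (645, 172.5), tip 135. The marker shows lying inside the pen tray at (95,90), and the eraser box is in its tray.

Call:
play_rows(
  plan=[
    [0, -0.05, 0.18, 0.2, 0],
    [0, -0.05, 0.18, 0.3, 0],
    [0, 0, 0, 0.5, 0],
    [0, 0, 0, 0.5, 0],
    [0, 0, 0, 0.5, 0],
    [0, 0, 0, 0.5, 0],
    [0, 0, 0, 0.5, 0],
    [0, 0, 0, 0.23, 0],
    [0, 0, 0, 0, 0],
    [0, 0, 0, 0, 0],
  ],
)

```text
t: 27.95
ee_pos: [645.5, 171.7, 68.9]
ee_rot: [3.141, -0.0, 1.583]
ft_force: [0.2, 0.4, 0.1]
opening: 85.5
gripper_force: 0.0
```

Call:
play_rows(
  plan=[
    [0.3, 0, 0, 0, 0],
    [0.6, 0, 0, 0, 0],
    [1, 0, 0, 0, 0],
    [1, 0, 0, 0, 0],
    [1, 0, 0, 0, 0],
    [1, 0, 0, 0, 0],
    [1, 0, 0, 0, 0],
  ],
  grip_force=40,
)

```text
t: 28.65
ee_pos: [645.6, 172.3, 69.4]
ee_rot: [3.14, -0.0, 1.584]
ft_force: [-0.8, -0.5, 5.9]
opening: 38.5
gripper_force: 40.3
```

```bash
python3 - <<'E'
from h import *
s=bot.observe(); print(s["ee_pos"],s["opening"],s["gripper_force"],s["ft_force"])
x,y=s["ee_pos"][:2]
rows([404.7,-231.2,190],90.7,11,1,start=[x,y,190,90.7])
E
```

```text
[645.56552443 172.29155723  69.41122368] 38.48200575666482 40.28672717307927 [-0.79280643 -0.50173752  5.8524733 ]
[[1,-0.728,-0.447,-0.0,-0.0],[1,-0.728,-0.447,-0.0,-0.0],[1,-0.728,-0.447,-0.0,-0.0],[1,-0.728,-0.447,-0.0,-0.0],[1,-0.728,-0.447,-0.0,-0.0],[1,-0.728,-0.447,-0.0,-0.0],[1,-0.728,-0.447,-0.0,-0.0],[1,-0.728,-0.447,-0.0,-0.0],[1,-0.728,-0.447,-0.0,-0.0],[1,-0.728,-0.447,-0.0,-0.0],[1,-0.728,-0.447,-0.0,-0.0]]
```

Call:
play_rows(
  plan=[
    [1, 0, 0, -0.3, 0],
    [1, 0, 0, -0.7, 0],
    [1, 0, 0, -0.8, 0],
    [1, 0, 0, -0.4, 0],
    [1, -0.73, -0.45, 0, 0],
    [1, -0.73, -0.45, 0, 0],
    [1, -0.73, -0.45, 0, 0],
    [1, -0.73, -0.45, 0, 0],
    [1, -0.73, -0.45, 0, 0],
    [1, -0.73, -0.45, 0, 0],
  ],
)

```text
t: 29.65
ee_pos: [511.8, -49.8, 179.2]
ee_rot: [3.141, 0.0, 1.584]
ft_force: [0.5, -0.0, -0.3]
opening: 37.9
gripper_force: 40.7
```

Call:
play_rows(
  plan=[
    [1, -0.73, -0.45, 0, 0],
    [1, -0.73, -0.45, 0, 0],
    [1, -0.73, -0.45, 0, 0],
    [1, -0.73, -0.45, 0, 0],
    [1, -0.72, -0.44, 0, 0],
    [1, 0, 0, 0.4, 0],
    [1, 0, 0, 0.3, 0],
    [1, 0, 0, 0, 0],
    [1, 0, 0, 0, 0],
  ],
)

```text
t: 30.55
ee_pos: [403.5, -231.3, 143.5]
ee_rot: [-3.141, -0.0, 1.585]
ft_force: [-0.8, 0.3, -1.5]
opening: 37.9
gripper_force: 40.7
```

```bash
python3 - <<'E'
from h import *
s=bot.observe(); print(s["ee_pos"],s["opening"],s["ft_force"])
c=bot.capture("wrist"); cv2.imwrite("pics/w11.png",c["frame"][:,:,::-1]); np.savez("w11.npz",**c)
rows([404.7,-231.2,77],90.7,5,1)
E
```

```text
[ 403.46626863 -231.27840933  143.49723618] 37.916484488296796 [-0.84653308  0.28344765 -1.51208456]
[[1,0.001,0.004,0.268,0.0],[1,0.001,0.004,0.268,0.0],[1,0.001,0.004,0.268,0.0],[1,0.001,0.004,0.268,0.0],[1,0.001,0.004,0.268,0.0]]
```

View pics/w11.png

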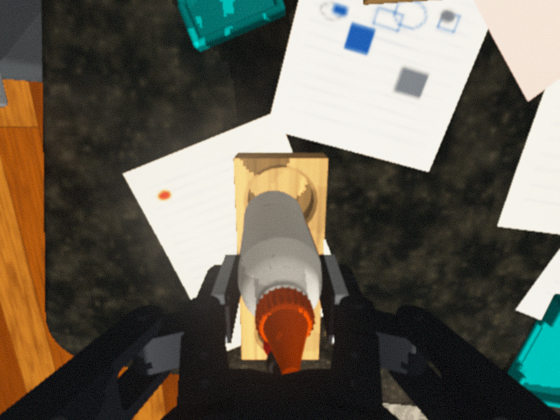

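Glue bottle hangs upright over the wide well, whose rim shows at (281,198), laterally centred. Lowering.

Call:
play_rows(
  plan=[
    [1, 0, 0.02, 0.4, 0],
    [1, 0, 0, 0.4, 0],
    [1, 0, 0, 0.3, 0],
    [1, 0, 0, 0.18, 0],
    [1, 0, 0, 0.04, 0],
    [1, 0, 0, 0, 0],
    [1, 0, 0, 0, 0],
  ],
)

```text
t: 31.3
ee_pos: [404.7, -232.2, 78.1]
ee_rot: [3.141, 0.001, 1.583]
ft_force: [0.1, 0.2, -1.2]
opening: 38.3
gripper_force: 40.7
```

Call:
play_rows(
  plan=[
    [1, 0, 0, 0.02, 0],
    [0.45, 0, 0, 0, 0],
    [0.3, 0, 0, 0, 0],
    [0.2, 0, 0, 0, 0],
    [0.1, 0, 0, -0.1, 0],
    [0, 0, 0, -0.5, 0],
    [0, 0, 0, -0.8, 0],
    [0, 0, 0, -0.8, 0],
    [0, 0, 0, -0.8, 0],
    [0, 0, 0, 0, 0],
  ],
)

```text
t: 32.3
ee_pos: [405.6, -232.8, 232.2]
ee_rot: [3.135, 0.004, 1.583]
ft_force: [0.4, -0.0, 0.9]
opening: 85.0
gripper_force: 0.0
```

```bash
python3 - <<'E'
from h import *
s=bot.observe(); print(s["ee_pos"])
c=bot.capture("wrist"); P=cloud(c); z=P[...,2]; d=bot.capture("top"); D=cloud(d)
for n,y,lo,hi in(("glue",-231,125,150),("body",-231,70,100),("blue",-303,68,95),("red",-365,68,95)):
    m=(z>lo)&(z<hi)&(abs(P[...,0]-406)<40)&(abs(P[...,1]-y)<28)&(c["depth"]>0); q=P[m]; print(n,len(q), np.percentile(q,[1,50,99],axis=0).round(1) if len(q) else 0)
g=d["frame"]; a=cv2.resize(g[100:300,160:445,::-1],None,fx=2.8,fy=2.8,interpolation=cv2.INTER_CUBIC); cv2.imwrite("pics/final.png",a)
E
```

```text
[ 405.64207995 -232.79603793  232.17126516]
glue 227 [[ 397.5 -237.1  125.1]
 [ 404.1 -231.2  132.5]
 [ 410.6 -226.8  141.6]]
body 675 [[ 383.6 -243.9   70.7]
 [ 402.8 -218.7   92.3]
 [ 422.4 -212.    99.8]]
blue 328 [[ 394.4 -314.4   68.4]
 [ 404.6 -302.    72.4]
 [ 415.2 -294.5   85.7]]
red 303 [[ 396.3 -374.    68.2]
 [ 406.3 -363.    72.4]
 [ 416.4 -355.6   85.5]]
```

View pics/final.png

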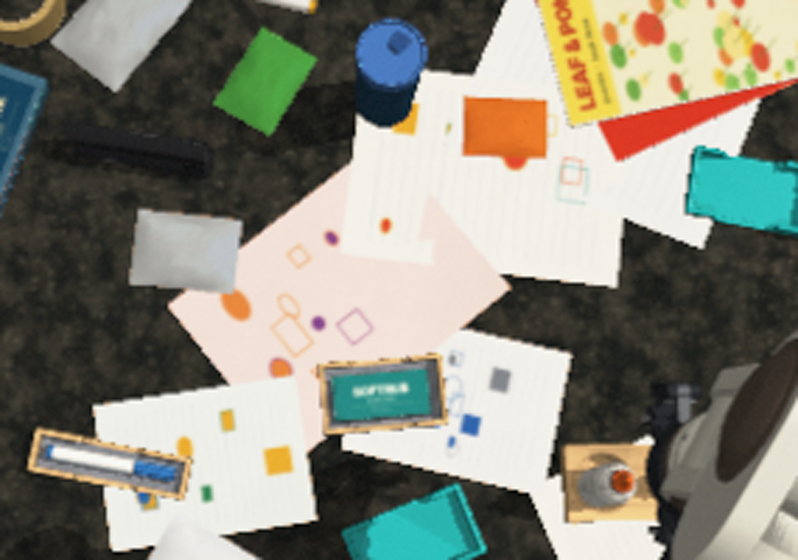

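Every item is in place: the marker (110,462) and eraser box (382,390) lie flat in their trays, and the glue bottle (608,483) stands in the wide well. The glue tip is at about 141 mm and the paint tips at about 85.5 mm, which fits all three being on the well floor. The tumbler hasn't moved, and the gripper is well clear at z=232.

```bash
python3 -c "
from rig import bot
print(bot.sign_off())"
```

```text
the job is handed in; nothing more can be done
None
```

I put all five items in their holders and handed the job in at about 32 s of robot time; my last camera checks showed each one seated upright or flat on its holder's floor, but the sign-off gave no verdict.

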